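Find the souvenir box whose lid rocks and press it home

ROBOT

A 6-joint arm with a two-finger parallel gripper is mounted at the origin on the work surface. World frame = base frame: x ahead of the robot, y to its left, z up, the work surface at z = 0. Lengths are in mm, angles in rad, forces in N, time in s.
With the tool pointing down it reaches from about 300 to 775 mm from the base axis. Payload 14.6 kg.
Tool frame: the origin (TCP) lies at the very end of the fingers, on their centre line; the grasp point (between the pads) lies 19 mm behind it (manip.grip_point_offset is the distance from the TCP to the grasp point, in mm); z points along the fingers, y is the line along which they close (so a half turn about z gives the same grasp; the last joint's range is limited). The gripper opens to 94 mm and grips with 3 to 60 N. Pads are 16 mm wide; open, the fingers measure 119 mm over their backs; the gripper's body (75 mm by 177 mm) begins 78 mm behind the grasp point.
Start: joints at [-1.208, 0.3, 1.521, -0, 1.321, -0.067], TCP at [229.171, -499.97, 205.446] pointing down, gripper open.
Joint ranges: [-3.03, 3.03], [-0.79, 2.21], [0.23, 2.52], [-1.04, 4.18], [0, 3.07], [-2.55, 2.55]. Speed limits (rad/s): [2.22, 2.22, 2.57, 3.14, 3.14, 3.14].

INTERFACE

Orientations are given as [roll, pitch, yaw] about the fixed x, y, z axes, in that order (R = Rz(yaw) Ry(pitch) Rx(roll)).
In Python, from cell import telemetry, eyes, manip gives the robot as it stands.
- The arm moves only by the tool play_rows, never from a script. Its arguments are lists of equal length, an entry for each row: "translation": the shift along the world's x, y, z in m, a list of three; "yaw": the turn about the world's z in rad. A call has 1 to 12 rows; each row is the pose to reach, as a shift and turn from the pose commanded when the call began; what a row does not reach only later rows make up. A row lasts 1/8 s, in which the tool goes at most 62.5 mm and 10.7 degrees, less where a joint would pass 70% of its speed; a pose out of reach is approached as far as the arm can. A call with a gripper value outside its range is refused whole. "hand" is the opening, from 0 (shut) to 1 (fully open), set as the call begins (left out, the last holds). The fingers move at their own pace and stop on an object; "force" is the grip in N (left out, the last holds). Time passes only in rows, so rows that repeat a pose let the fingers close. It gives the time, the measured TCP pose, the force, the opening and the grip force at its end, in the units of the state.
- telemetry.read_state(): the state, without advancing time (a new reading comes with each control period).
- eyes.camera(name): name is "scene" or "top" or "wrist"; returns a dict with "pixels" (480x640x3 uint8, red, green, blue), "fx", "fy", "cx", "cy" (pixels), "dist_coeffs" ([k1, k2, p1, p2, k3] as OpenCV has them; the pictures are not rectified), "cam_to_world" (4x4, takes a point from camera to world coordinates); the wrist camera has in their place "T_tool_cam" (4x4, takes a point from camera to tool coordinates, whose origin is the TCP and whose axes are the flange's). Camera axes: x right, y up, looking along -z (the intrinsics and any distortion apply to the point x, -y, -z); pixel columns grow to the right and rows downward; lengths in mm; the calibration is good to about 2 mm. A picture is of the moment at which its call begins: read the wrist's pose just before it. There is no depth.
- manip.sign_off(): hands the job in; it is judged then, once.
The state is a dict: "clock": time; "joints": joint angles; "qd": joint speeds; "effort": joint torques, N m; "eef_pos": TCP position; "eef_rot": TCP orientation; "wrist_force": force on the tool from outside, world axes, zero at the start; "moment": the same for the moment, N m; "finger_gap": finger opening in mm; "finger_force": force on a finger pad.
Only numpy, scipy, OpenCV 4.12 (cv2) and the standard library are available. Lean on these libraries where they do the work, as an engineer would, in place of code of your own. Each camera call takes 0.05 s, during which the arm holds its last target. There are 200 camera calls.

TASK

One of the five lidded wooden boxes in the tray has its inside divider standing too high, so its lid rocks. Press the lids gently at one end with the fingertips to find the one that rocks, then press that lid down over its middle until it sits fully home and level. Only press: do not pinch, lift or take off a lid, do not push hard enough to crack one, and leave the other souvenirs where they are.

Things in the scene. Friction and masses are not known exactly. Their poses are not given: they have to be found in the camera images.
- tray: fixed stock tray, 274 by 464 mm; origin: middle of its underside. Five plain wooden boxes, 112 by 62 mm, stand unmoving on its 12 mm floor in two rows, long sides along the tray's y, a lid on each. In each box an upright divider 10 mm thick, in tight grooves, crosses the middle of the long side
- lid_a_top (a point): one of five identical flat wooden lids, 126 mm long by 76 mm wide, 20 mm tall in all (8 mm top plate and a 12 mm skirt that reaches down around the box). This point is the centre of its top face, 78 mm above the table; z points up, y runs along its long side
- lid_b_top (a point): same kind of lid, same axes. Four of the five lids rest on their boxes' rims and do not give. The fifth box, which may be any of them, has a 5 mm lower rim and a divider that has crept up 5 mm: its lid rests level on the divider and from outside looks like the rest. Which lid name covers that box is drawn anew each time
- lid_c_top (a point): same kind of lid, same axes. How the loose lid behaves: pressed lightly (under 1 N) 46 mm from its middle along y, it tips about 0.1 rad and that spot sinks 3 to 4 mm before its end meets the rim; let go, it rocks to and fro for a second or two and comes to rest level
- lid_d_top (a point): same kind of lid, same axes. How the loose lid is seated: pressed over its middle it holds until about 12 N, then the divider slides down in its grooves and the lid sinks 5 mm on to the rim and stays there, level
- lid_e_top (a point): same kind of lid, same axes as lid_a
- spoon_a_mid (a point): wooden serving spoon lying flat, 230 mm long with a 62 mm round bowl, 11 mm high; this point is the middle of its handle
- spoon_b_mid (a point): a second such spoon
- case_a_mid (a point): upright round wooden case, 34 mm across, 85 mm tall, standing in the tray; this point is half-way up
- case_b_mid (a point): upright round wooden case, 34 mm across, 105 mm tall, beside the tray; this point is half-way up
- canister_mid (a point): upright round wooden canister, 76 mm across, 85 mm tall; this point is half-way up
- cat_mid (a point): carved wooden cat, 44 mm across, 70 mm tall, standing in the tray; this point is half-way up
- bangle_mid (a point): wooden bangle lying flat in the tray, 68 mm across, 14 mm high; this point is its centre
There are look-alikes about, which are no part of the job. What is shaped like the part that bears lid_d_top but blue or orange is not meant.

How it is judged:
By the outcome, as a careful person would: the job done as asked, in the order asked, and still so for the second after the job is handed in, with the robot touching nothing.
It also fails if it takes over 61 s, if anything falls off the work surface, if the arm or the gripper's body presses on something with over 40 N, if the wrist force passes 120 N, or if a joint passes its speed limit or range.

## Working session

There is one attempt and no reset: what is moved stays moved. The work goes in short steps, Python scripts to look and compute and a tool call to move; the robot and the scene stay as the last step left them, time stands still between calls to the robot, and variables do not carry over. Pictures are saved under pics/ and viewed, at most 10 in all, crops included, and the job is handed in when it is done.

Besides the shell and the picture viewer there is one more tool, called by a JSON object that holds its "api" and its "payload", one argument or row to a line. play_rows: Moves the arm, as the interface text tells. Its arguments: {"type":"object","properties":{"translation":{"type":"array","items":{"type":"array","items":{"type":"number"}}},"yaw":{"type":"array","items":{"type":"number"}},"hand":{"type":"number"},"force":{"type":"number"}},"required":["translation","yaw"]}

```bash
mkdir -p pics; cat > h.py <<'E'
from cell import telemetry, eyes, manip
import numpy as np, cv2
def snap(n,f):
    c=eyes.camera(n); cv2.imwrite('pics/'+f,c['pixels'][:,:,::-1]); return c
def toworld(c,px,z,T=None):
    T=np.array(c['cam_to_world']) if T is None else T
    K=np.array([[c['fx'],0,c['cx']],[0,c['fy'],c['cy']],[0,0,1.]])
    u=cv2.undistortPoints(np.array(px,float).reshape(-1,1,2),K,np.array(c['dist_coeffs'],float)).reshape(-1,2)
    d=np.c_[u[:,0],-u[:,1],-np.ones(len(u))]@T[:3,:3].T
    return T[:3,3]+d*((z-T[2,3])/d[:,2])[:,None]
E
python3 -c "
from h import *
c=snap('top','top.png');snap('scene','scene.png');print(telemetry.read_state());print(c['cam_to_world'])"
```

```text
{'clock': 0.1, 'joints': array([-1.20761747e+00,  3.00381983e-01,  1.52150961e+00,  1.21761936e-05,
        1.32070841e+00, -6.65757238e-02]), 'qd': array([-0.00168707, -0.00231224, -0.00175162, -0.00118843,  0.00127034,
       -0.00073212]), 'effort': array([ 2.40347952e-03, -5.32644224e+01, -3.53284907e+01,  7.09974999e-02,
        2.34695437e-02, -4.21096638e-05]), 'eef_pos': array([ 229.08540776, -499.76277444,  204.96545038]), 'eef_rot': array([-3.14058832e+00, -7.87836518e-05,  4.29751525e-01]), 'wrist_force': array([-0.77485352,  0.34151918, -0.40856092]), 'moment': array([0.01669819, 0.023499  , 0.01225724]), 'finger_force': 0.0, 'finger_gap': 93.92083737278838}
[[ 2.23702913e-02  9.90698728e-01 -1.34222204e-01  2.57110133e+02]
 [-9.99749132e-01  2.23175346e-02 -1.89779444e-03  1.33192646e+01]
 [ 1.11536614e-03  1.34230986e-01  9.90949443e-01  1.42347207e+03]
 [ 0.00000000e+00  0.00000000e+00  0.00000000e+00  1.00000000e+00]]
```

View pics/top.png

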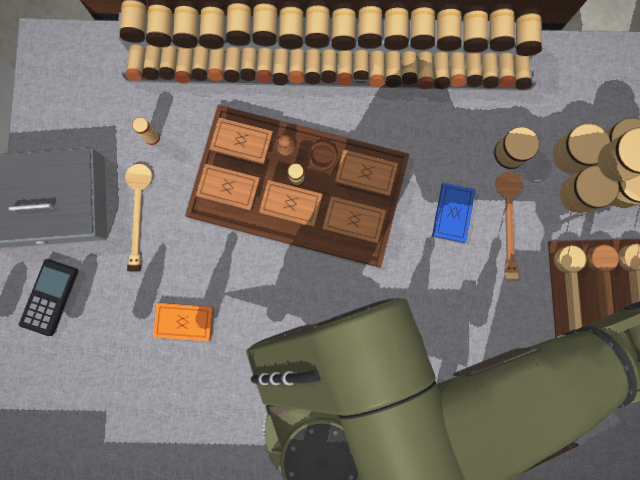

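View pics/scene.png

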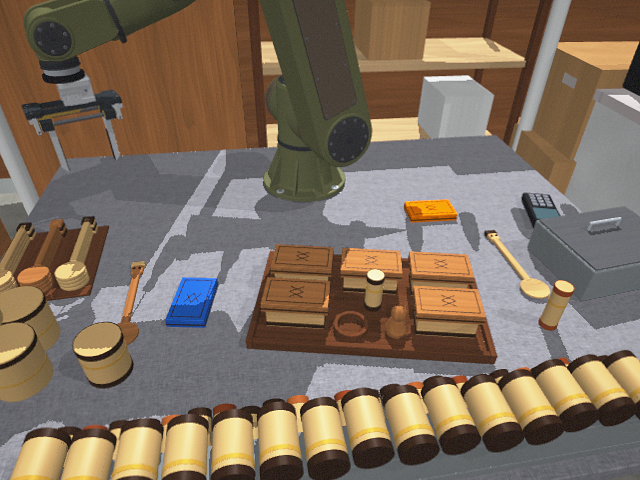

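```bash
python3 -c "
import cv2
i=cv2.imread('pics/top.png')[95:275,180:420];cv2.imwrite('pics/crop.png',cv2.resize(i,None,fx=3.3,fy=3.3,interpolation=2))"
```

```text
(no output)
```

View pics/crop.png

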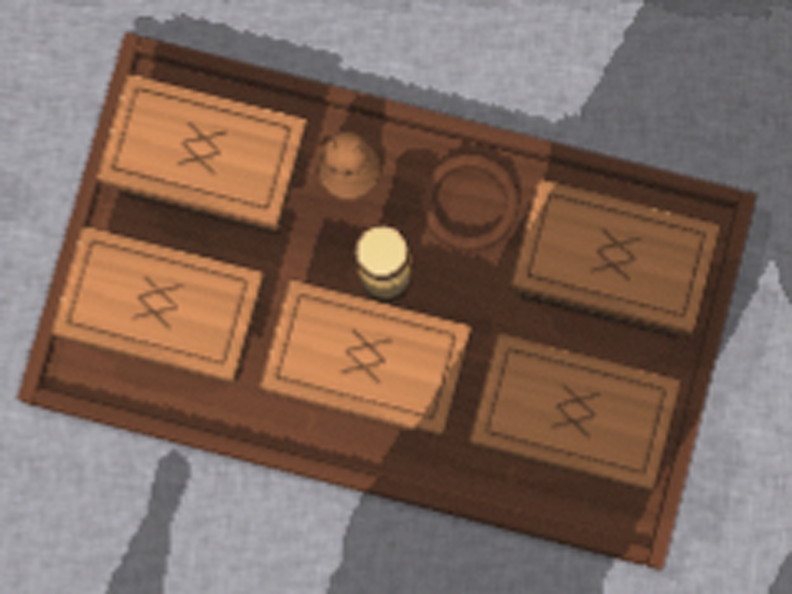

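The crop shows five lid centre marks at (202,148), (158,302), (366,356), (577,411) and (615,255). The case top is at (383,250), and its side reaches near the middle lid.

```bash
python3 -c "
from h import *
c=eyes.camera('top')
p=np.array([[202,148],[158,302],[366,356],[577,411],[615,255]])/3.3+[180,95]-.35
w=toworld(c,p,78);print(w.round(1))
d=w[1]-w[3];print(np.arctan2(d[1],d[0]))
e=toworld(c,np.array([[128,76],[305,120],[278,227],[98,182], [287,280],[470,325]])/3.3+[180,95]-.35,78);print(e.round(1), e[:4].mean(0))
yd=d/np.linalg.norm(d);print(yd)
print('case',toworld(c,np.array([[383,250]])/3.3+[180,95]-.35,97))
for q in w: print((q+46*yd).round(0),(q-46*yd).round(0))
"
```

```text
[[637.2 193.6  78. ]
 [530.2 219.   78. ]
 [496.6  78.3  78. ]
 [462.5 -63.5  78. ]
 [569.4 -87.6  78. ]]
1.3356866521435937
[[686.4 245.9  78. ]
 [658.4 124.4  78. ]
 [583.6 140.2  78. ]
 [611.9 263.   78. ]
 [547.2 133.   78. ]
 [519.3   9.1  78. ]] [635.07259837 193.37033345  78.        ]
[0.23294964 0.9724888  0.        ]
case [[564.95064288  68.13727432  97.        ]]
[648. 238.  78.] [626. 149.  78.]
[541. 264.  78.] [519. 174.  78.]
[507. 123.  78.] [486.  34.  78.]
[473. -19.  78.] [ 452. -108.   78.]
[580. -43.  78.] [ 559. -132.   78.]
```

{"api": "play_rows", "payload": {
  "translation": [
    [0.028, 0.049, 0],
    [0.056, 0.098, 0],
    [0.084, 0.147, 0],
    [0.112, 0.196, 0],
    [0.14, 0.245, 0],
    [0.168, 0.294, 0],
    [0.196, 0.343, -0.03],
    [0.223, 0.392, -0.06],
    [0.223, 0.392, -0.095],
    [0.223, 0.392, -0.105],
    [0.223, 0.392, -0.105],
    [0.223, 0.392, -0.105]
  ],
  "yaw": [-0.08, -0.16, -0.24, -0.32, -0.4, -0.48, -0.56, -0.64, -0.665, -0.665, -0.665, -0.665],
  "hand": 0,
  "force": 5
}}

```text
clock: 1.65
eef_pos: [452.6, -108.7, 101.7]
eef_rot: [3.141, -0.002, -0.236]
wrist_force: [-0.3, -0.5, 0.6]
finger_gap: 0.6
finger_force: 0.0
```

```bash
python3 -c "
from h import *
s=telemetry.read_state();c=snap('wrist','w1.png');snap('scene','s1.png');print(s['eef_pos'],s['wrist_force'],c['T_tool_cam'])"
```

```text
[ 452.63020222 -108.7380028   101.72344797] [-0.2963228  -0.51684865  0.62128354] [[-5.05721286e-04  9.67017401e-01  2.54709816e-01  7.32744942e+01]
 [ 9.99999845e-01  4.29200834e-04  3.55999364e-04  4.26927301e-01]
 [ 2.34935914e-04  2.54709956e-01 -9.67017468e-01 -1.79426421e+02]
 [ 0.00000000e+00  0.00000000e+00  0.00000000e+00  1.00000000e+00]]
```

View pics/w1.png

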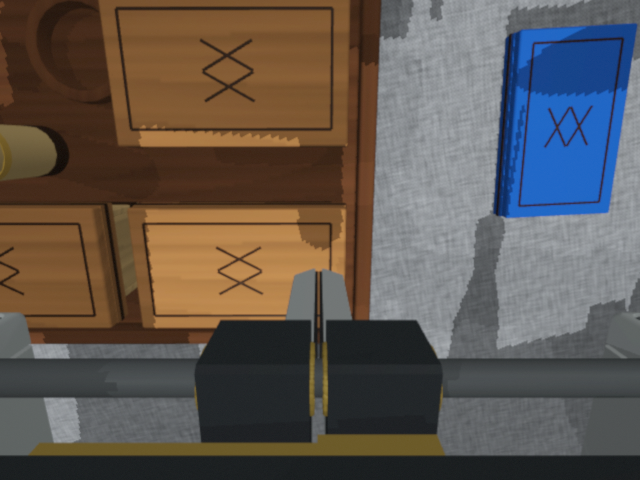

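The fingertips at (320,271) are over the right-hand end of lid D, whose mark is at (240,270), and the tool is well aligned with it. I'll press down from here.

{"api": "play_rows", "payload": {
  "translation": [
    [0, 0, -0.01],
    [0, 0, -0.018],
    [0, 0, -0.021],
    [0, 0, -0.0215],
    [0, 0, -0.022],
    [0, 0, -0.0225]
  ],
  "yaw": [0, 0, 0, 0, 0, 0]
}}

```text
clock: 2.5
eef_pos: [452.3, -108.0, 78.3]
eef_rot: [3.142, -0.001, -0.235]
wrist_force: [-2.9, 1.4, 6.7]
finger_gap: 0.4
finger_force: 3.7
```

{"api": "play_rows", "payload": {
  "translation": [
    [0, 0, -0.0005],
    [0, 0, -0.001],
    [0, 0, -0.001]
  ],
  "yaw": [0, 0, 0]
}}

```text
clock: 2.88
eef_pos: [452.4, -108.0, 78.2]
eef_rot: [3.142, -0.001, -0.235]
wrist_force: [-7.5, 2.6, 16.0]
finger_gap: 0.6
finger_force: 8.4
```

D is stiff. Next is the middle lid, C, at its right-hand end.

{"api": "play_rows", "payload": {
  "translation": [
    [0, 0, 0.01],
    [0, 0, 0.025],
    [0.012, 0.05, 0.025],
    [0.023, 0.1, 0.025],
    [0.034, 0.142, 0.025],
    [0.034, 0.142, 0.015],
    [0.034, 0.142, 0.005],
    [0.034, 0.142, 0.002],
    [0.034, 0.142, 0.001],
    [0.034, 0.142, 0.0005],
    [0.034, 0.142, 0.0005]
  ],
  "yaw": [0, 0, 0, 0, 0, 0, 0, 0, 0, 0, 0]
}}

```text
clock: 4.25
eef_pos: [486.1, 33.1, 78.2]
eef_rot: [3.141, 0.0, -0.236]
wrist_force: [-5.7, -0.5, 10.7]
finger_gap: 0.8
finger_force: 5.2
```

{"api": "play_rows", "payload": {
  "translation": [
    [0, 0, 0.01],
    [0, 0, 0.025],
    [0.012, 0.05, 0.025],
    [0.023, 0.1, 0.025],
    [0.033, 0.14, 0.025],
    [0.033, 0.14, 0.015],
    [0.033, 0.14, 0.005],
    [0.033, 0.14, 0.002],
    [0.033, 0.14, 0.001],
    [0.033, 0.14, 0.0],
    [0.033, 0.14, 0.0]
  ],
  "yaw": [0, 0, 0, 0, 0, 0, 0, 0, 0, 0, 0]
}}

```text
clock: 5.62
eef_pos: [519.5, 173.6, 78.3]
eef_rot: [-3.142, -0.001, -0.236]
wrist_force: [-1.2, -1.9, 5.3]
finger_gap: 0.3
finger_force: 2.8
```

{"api": "play_rows", "payload": {
  "translation": [
    [0, 0, 0.01],
    [0, 0, 0.025],
    [0.043, 0.021, 0.025],
    [0.086, 0.043, 0.025],
    [0.129, 0.064, 0.025],
    [0.129, 0.064, 0.025],
    [0.129, 0.064, 0.015],
    [0.129, 0.064, 0.005],
    [0.129, 0.064, 0.002],
    [0.129, 0.064, 0.0005],
    [0.129, 0.064, 0.0],
    [0.129, 0.064, 0.0]
  ],
  "yaw": [0, 0, 0, 0, 0, 0, 0, 0, 0, 0, 0, 0]
}}

```text
clock: 7.12
eef_pos: [648.2, 238.1, 77.7]
eef_rot: [-3.141, -0.0, -0.235]
wrist_force: [-1.0, -0.0, -0.1]
finger_gap: 0.6
finger_force: 0.0
```

{"api": "play_rows", "payload": {
  "translation": [
    [0, 0, -0.0005],
    [0, 0, -0.001],
    [0, 0, -0.0015],
    [0, 0, -0.0015]
  ],
  "yaw": [0, 0, 0, 0]
}}

```text
clock: 7.62
eef_pos: [648.2, 238.0, 75.9]
eef_rot: [3.142, 0.0, -0.235]
wrist_force: [0.4, 1.0, 0.3]
finger_gap: 0.5
finger_force: 0.1
```

Lid A gives, sinking at under 1 N, so it is the loose one. I'll lift off, move over its middle, let it settle and look.

{"api": "play_rows", "payload": {
  "translation": [
    [0, 0, 0.001],
    [0, 0, 0.003],
    [0, 0, 0.01],
    [0, 0, 0.03],
    [-0.011, -0.0445, 0.03],
    [-0.011, -0.0445, 0.03],
    [-0.011, -0.0445, 0.03],
    [-0.011, -0.0445, 0.03],
    [-0.011, -0.0445, 0.03],
    [-0.011, -0.0445, 0.03],
    [-0.011, -0.0445, 0.03],
    [-0.011, -0.0445, 0.03]
  ],
  "yaw": [0, 0, 0, 0, 0, 0, 0, 0, 0, 0, 0, 0]
}}

```text
clock: 9.12
eef_pos: [637.1, 193.6, 105.9]
eef_rot: [3.142, 0.0, -0.235]
wrist_force: [0.2, -0.3, 0.1]
finger_gap: 0.7
finger_force: 0.0
```

{"api": "play_rows", "payload": {
  "translation": [
    [0, 0, 0],
    [0, 0, 0],
    [0, 0, 0],
    [0, 0, 0],
    [0, 0, 0],
    [0, 0, 0],
    [0, 0, 0],
    [0, 0, 0],
    [0, 0, 0],
    [0, 0, 0],
    [0, 0, 0],
    [0, 0, 0]
  ],
  "yaw": [0, 0, 0, 0, 0, 0, 0, 0, 0, 0, 0, 0]
}}

```text
clock: 10.62
eef_pos: [637.2, 193.5, 105.9]
eef_rot: [-3.142, 0.0, -0.235]
wrist_force: [0.1, -1.2, 0.7]
finger_gap: 0.3
finger_force: 0.0
```

```bash
python3 -c "
from h import *
s=telemetry.read_state();c=snap('wrist','w2.png');print(s['eef_pos'],s['wrist_force'])"
```

```text
[637.16263583 193.54627472 105.93058374] [ 0.12793136 -1.21871937  0.67871287]
```

View pics/w2.png

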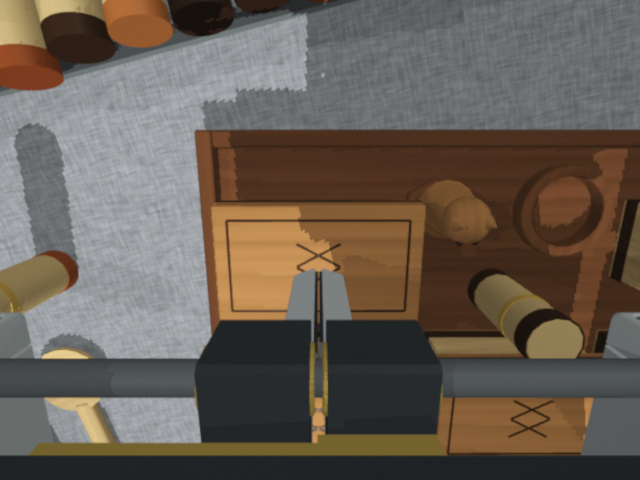

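Lid A is level and settled. Its mark sits at about (318,266), partly hidden by the fingers, so I'm centred within about 3 mm. I'll press the middle in small steps.

{"api": "play_rows", "payload": {
  "translation": [
    [0.002, 0, -0.01],
    [0.002, 0, -0.02],
    [0.002, 0, -0.025],
    [0.002, 0, -0.027],
    [0.002, 0, -0.0275],
    [0.002, 0, -0.028],
    [0.002, 0, -0.0285],
    [0.002, 0, -0.029],
    [0.002, 0, -0.029]
  ],
  "yaw": [0, 0, 0, 0, 0, 0, 0, 0, 0]
}}

```text
clock: 11.8
eef_pos: [639.5, 193.7, 78.3]
eef_rot: [-3.141, -0.001, -0.235]
wrist_force: [-3.1, -0.8, 9.8]
finger_gap: 0.2
finger_force: 4.4
```

{"api": "play_rows", "payload": {
  "translation": [
    [0, 0, -0.0003],
    [0, 0, -0.0006],
    [0, 0, -0.0009],
    [0, 0, -0.0012],
    [0, 0, -0.0012]
  ],
  "yaw": [0, 0, 0, 0, 0]
}}

```text
clock: 12.42
eef_pos: [639.6, 193.6, 77.3]
eef_rot: [-3.141, -0.002, -0.235]
wrist_force: [-4.1, -2.0, 9.7]
finger_gap: 1.0
finger_force: 5.3
```

It is sliding at about 10–12 N. Continuing down towards 73 mm.

{"api": "play_rows", "payload": {
  "translation": [
    [0, 0, -0.0004],
    [0, 0, -0.0008],
    [0, 0, -0.0012],
    [0, 0, -0.0016],
    [0, 0, -0.002],
    [0, 0, -0.0024],
    [0, 0, -0.0028],
    [0, 0, -0.0032],
    [0, 0, -0.0034],
    [0, 0, -0.0034]
  ],
  "yaw": [0, 0, 0, 0, 0, 0, 0, 0, 0, 0]
}}

```text
clock: 13.68
eef_pos: [639.6, 193.7, 73.9]
eef_rot: [-3.141, -0.002, -0.235]
wrist_force: [-3.9, -1.2, 10.9]
finger_gap: 0.4
finger_force: 5.3
```

{"api": "play_rows", "payload": {
  "translation": [
    [0, 0, -0.0003],
    [0, 0, -0.0006],
    [0, 0, -0.0008],
    [0, 0, -0.0008]
  ],
  "yaw": [0, 0, 0, 0]
}}

```text
clock: 14.18
eef_pos: [639.6, 193.6, 73.3]
eef_rot: [-3.141, -0.002, -0.235]
wrist_force: [-5.1, -0.3, 13.1]
finger_gap: 0.5
finger_force: 6.3
```

{"api": "play_rows", "payload": {
  "translation": [
    [0, 0, -0.0003],
    [0, 0, -0.0006],
    [0, 0, -0.0008],
    [0, 0, -0.0008]
  ],
  "yaw": [0, 0, 0, 0]
}}

```text
clock: 14.68
eef_pos: [639.6, 193.6, 73.2]
eef_rot: [-3.141, -0.002, -0.235]
wrist_force: [-8.0, -2.8, 18.6]
finger_gap: 0.5
finger_force: 9.1
```

It has bottomed: the force rose to 19 N with no further sinking. I'll retract and check that it stays home and level.

{"api": "play_rows", "payload": {
  "translation": [
    [0, 0, 0.001],
    [0, 0, 0.002],
    [0, 0, 0.004],
    [0, 0, 0.015],
    [0, 0, 0.05],
    [-0.03, -0.03, 0.1],
    [-0.08, -0.06, 0.13],
    [-0.13, -0.09, 0.13],
    [-0.18, -0.12, 0.13],
    [-0.2, -0.15, 0.13],
    [-0.2, -0.15, 0.13],
    [-0.2, -0.15, 0.13]
  ],
  "yaw": [0, 0, 0, 0, 0, 0, 0, 0, 0, 0, 0, 0]
}}

```text
clock: 16.18
eef_pos: [439.7, 43.8, 201.3]
eef_rot: [-3.141, -0.001, -0.235]
wrist_force: [-0.4, -0.2, -0.8]
finger_gap: 0.6
finger_force: 0.0
```

```bash
python3 -c "
from h import *
s=telemetry.read_state();c=snap('scene','s2.png');print(s['eef_pos'],s['wrist_force'])
a=cv2.imread('pics/s1.png')[230:370,240:500];b=cv2.imread('pics/s2.png')[230:370,240:500]
cv2.imwrite('pics/cmp.png',cv2.resize(np.vstack([a,b]),None,fx=2.1,fy=2.1,interpolation=2))"
```

```text
[439.73088611  43.81509159 201.27111147] [-0.39151531 -0.16589097 -0.84993021]
```

View pics/cmp.png

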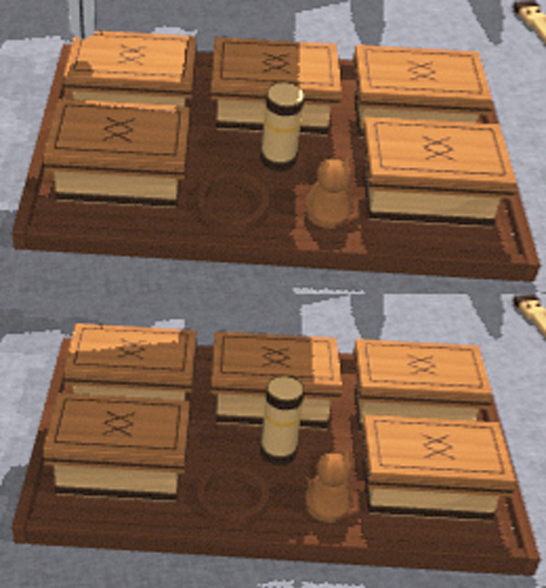

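The lower picture shows lid A (mark at (437,446)) about 5 mm lower and level, with the other lids, case, cat and bangle where they were.

```bash
python3 -c "
from cell import manip
print(manip.sign_off())"
```

```text
the job is handed in; nothing more can be done
None
```

I found the rocking lid (far-left box as seen from the robot) and pressed it about 5 mm down until it sat fully home and level, using at most 19 N, and handed the job in at about 16 s. Three other lids tested firm; I did not test the fifth because the rocker was already found.

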